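Open the sprung line filter and put its cap in the tray

ROBOT

A 6-joint arm with a two-finger parallel gripper is mounted at the origin on a cart in front of the work surface, level with it; the furniture and walls round the work are solid. World frame = base frame: x ahead of the robot, y to its left, z up, the work surface at z = 0. Lengths are in m, angles in rad, forces in N, time in s.
With the tool pointing down it reaches from about 0.35 to 0.775 m from the base axis. Payload 7.3 kg.
Tool frame: the origin (TCP) lies at the very end of the fingers, on their centre line; the grasp point (between the pads) lies robot.pinch_z behind it (robot.pinch_z is the distance from the TCP to the grasp point, in m); y points along the fingers, z is the direction in which the jaws open and shut, and the axes are right-handed (so a half turn about y gives the same grasp; the last joint's range is limited). The gripper opens to 92 mm and grips with 3 to 60 N. Pads are 19 mm wide; open, the fingers measure 130 mm over their backs; the gripper's body (75 mm by 190 mm) begins 47 mm behind the grasp point.
Start: joints at [-1.252, 0.342, 1.524, -0, 1.275, -0.146], TCP at [0.235, -0.469, 0.205] pointing down, gripper open.
Joint ranges: [-2.53, 2.53], [-0.77, 2.02], [0.04, 2.7], [-1, 4.14], [0.28, 2.66], [-3.11, 3.11]. Speed limits (rad/s): [2.57, 2.57, 3.14, 3.14, 3.14, 3.14].

INTERFACE

Orientations are given as [roll, pitch, yaw] about the fixed x, y, z axes, in that order (R = Rz(yaw) Ry(pitch) Rx(roll)).
In Python, from cell import status, viewer, robot gives the robot as it stands. The module is installed in compiled form; this text tells all that it offers.
- The arm moves only by the shell command python3 -m pendant 'ROWS' [FORCE]. ROWS is JSON, a list that holds one entry, the list of rows, each a list of 7 numbers: the shift along the tool's x, y, z in cm, then the turn, a rotation vector about the tool's x, y, z in rad, then the finger opening in cm, from 0 to 9.18. A call has 1 to 20 rows; each row is the pose to reach, as a shift and turn from the pose commanded when the call began, along the tool's axes at that moment; what a row does not reach only later rows make up. A row lasts 1/10 s, in which the tool goes at most 50 mm and 8.59 degrees, less where a joint would pass 70% of its speed; a pose out of reach is approached as far as the arm can. A call with a gripper value outside its range is refused whole. The fingers move at their own pace and stop on an object; FORCE is the grip in N (left out, the last holds). Time passes only in rows, so rows that repeat a pose let the fingers close. It gives the time, the measured TCP pose, the force and the opening at its end, in the units of the state.
- status.observe(): the state, without advancing time (a new reading comes with each control period).
- viewer.read_camera(name): name is "scene" or "top" or "wrist"; returns a dict with "image" (420x560x3 uint8, red, green, blue), "range_z" (420x560 float32, m along the optical axis (not along the pixel's ray), 0 where there is no reading), "fx", "fy", "cx", "cy" (pixels), "camera_from_world" (4x4, takes a point from world to camera coordinates). Camera axes: x right, y up, looking along -z (the intrinsics and any distortion apply to the point x, -y, -z); pixel columns grow to the right and rows downward; lengths in m; the calibration is good to about 2 mm. The wrist camera is an equidistant fisheye: a pixel r from the principal point sees the ray r / f radians off the axis. A picture is of the moment at which its call begins.
- robot.hand_in(): hands the job in, once; it reports no verdict.
The state is a dict: "time": time; "qpos": joint angles; "qvel": joint speeds; "joint_efforts": joint torques, N m; "tool_pos": TCP position; "tool_rot": TCP orientation; "contact_force": force on the tool from outside, world axes, zero at the start; "torque": the same for the moment, N m; "opening": finger opening in m.
Only numpy, scipy, OpenCV 4.12 (cv2) and the standard library are available. Lean on these libraries where they do the work, as an engineer would, in place of code of your own. Each camera call takes 0.05 s, during which the arm holds its last target. There are 200 camera calls.

TASK

Open the line filter for cleaning. Unscrew its round cap anticlockwise, as many grips as it takes, letting your hand rise with the thread: do not haul on the cap or lean on it while it is still screwed on. A spring under the cap pushes it off as the thread ends, so have the cap in hand when it comes free, then carry it over and set it down flat, rim down, in the steel tray, without dropping it.

Things in the scene. Friction and masses are not known exactly. Their poses are not given: they have to be found in the camera images.
- cap_grip (a point): Centre of the cap's grip, on its axis, half-way up the grip. The steel cap, 54 mm tall: a knurled round grip 40 mm across and 26 mm high on a wider skirt 54 mm across and 28 mm high, so a shoulder 7 mm wide lies 13 mm below this point, the grip's top 13 mm above it, the rim 41 mm below it. About 0.15 kg. It can be gripped from above at any yaw.
- cap: The same cap: origin at the centre of its rim (underside), z up its axis. It starts screwed on, rim about 1 mm above the seat. Coarse two-start right-hand thread, not gauged: turned anticlockwise (seen from above) it rises some 8 to 18 mm a turn and comes free somewhere between three quarters of a turn and two turns. Play 1 to 2 mm. Turning takes about 0.25 N m, a grip of about 25 N.
- housing: The line filter, fixed to the bench: a grey block 84 (x) x 78 (y) x 34 mm with unions on its y sides (122 mm overall), a round bowl 63 mm across on it, and an upright neck. Origin at the centre of its underside on the worktop, z up along the neck's axis. The cap's seat is at z = 74 mm.
- neck_end (a point): Centre of the end of the filter's neck (34 mm tube, 40 mm over the thread), 97.5 mm above the worktop. A spring follower in it pushes up on the cap: 8 N when home, under 6 N as it frees, over 30 mm. On the thread the cap stays put when let go; once free the spring throws it off unless held. Spring and thread load the cap with 15 N in all; a pull of 10 N more does no harm, a hard pull does.
- tray: A flat steel parts tray, fixed, 170 mm (its x) by 130 mm (its y), walls 3 mm thick and 20 mm high. Origin at the centre of its underside on the worktop, z up. A bolt and a nut lie in the strip at its +x end (x above 40 mm); the rest is empty.
- tray_floor (a point): Centre of the tray's inner floor, 3 mm above the worktop; axes as the tray's.
Mind the look-alikes: they are no part of the job. Leave any brown or purple look-alike of the housing alone.

How it is judged:
On the way:
1. the cap is off the neck and held in the fingers, its rim at least 10 mm above the neck's end (z of cap in the frame of housing above 0.1075 m and contact force between the fingers and cap above 1 N), for 0.2 s.
At the end, for the whole second after the job is handed in: the cap lies still in the tray, released, rim down and flat on the tray's floor (rim within 4 mm of the floor, axis within 0.1 rad of upright) (z of cap in the frame of tray_floor between -0.004 and 0.004 m and x of cap in the frame of tray_floor between -0.07 and 0.07 m and y of cap in the frame of tray_floor between -0.05 and 0.05 m and angle between cap's own z axis and vertical below 0.1 rad and linear speed of cap below 0.02 m/s); the robot touches nothing.
It fails at once if the cap is hauled or leaned on while it is on the filter (over 26 N between them, spring included) (contact force between cap and housing above 26 N).
It fails at once if as it frees, the spring throws the cap up out of the fingers' grip or cocks it over on the neck (horizontal distance between cap and housing below 0.05 m and z of cap in the frame of housing above 0.086 m and (angle between cap's own z axis and vertical above 0.25 rad or (z of cap in the frame of housing above 0.094 m and contact force between the fingers and cap below 4 N))).
It fails at once if the cap drops (it moves at over 0.6 m/s with no finger on it) (linear speed of cap above 0.6 m/s and contact force between the fingers and cap below 0.2 N).
It also fails if it takes over 72 s, if anything falls off the work surface, if the arm or the gripper's body presses on something with over 40 N, if the wrist force passes 120 N, or if a joint passes its speed limit or range.

## Working session

There is one attempt and no reset: what is moved stays moved. The work goes in short steps, Python scripts to look and compute and a shell command to move; the robot and the scene stay as the last step left them, time stands still between calls to the robot, and variables do not carry over. Pictures are saved under pics/ and viewed, about 8 in all and at most 12, crops included, and the job is handed in when it is done.

```bash
mkdir -p pics
python3 - <<'E'
from cell import status, viewer, robot
import cv2,numpy as np
print(status.observe(), robot.pinch_z)
ims=[]
for n in("scene","top"):
    d=viewer.read_camera(n); np.savez(n+".npz",**d); print(n,d["fx"],d["cx"],d["cy"]); print(d["camera_from_world"])
    cv2.imwrite(f"pics/{n}0.png",d["image"][:,:,::-1])
E
```

```text
{'time': 0.0, 'qpos': array([-1.25198199e+00,  3.42690249e-01,  1.52503986e+00,  2.13462414e-06,
        1.27535910e+00, -1.45999876e-01]), 'qvel': array([-1.33432755e-04,  9.36537328e-05, -6.33163868e-04,  8.94660975e-04,
       -1.74738136e-03, -3.21849450e-04]), 'joint_efforts': array([-1.97103168e-04, -4.31243670e+01, -2.44225073e+01,  7.16064451e-02,
        5.54354070e-02, -1.06525545e-04]), 'tool_pos': array([ 0.23521643, -0.4688688 ,  0.20395385]), 'tool_rot': array([-1.57227667e+00,  2.19741264e-04, -2.67677922e+00]), 'contact_force': array([-0.1333958 , -0.04637048,  0.02637944]), 'torque': array([0.05217134, 0.01584713, 0.00135642]), 'opening': 0.09211729380568204} 0.0188
scene 397.2730505947793 279.4109991047735 206.7159015049709
[[-0.79994961 -0.60000286  0.00878557  0.28834945]
 [ 0.35587201 -0.46257378  0.81202254 -0.34165952]
 [-0.48315188  0.65270366  0.58355994 -0.89175641]
 [ 0.          0.          0.          1.        ]]
top 517.6768631686882 281.4354262443067 200.52322377770417
[[ 0.01319838 -0.99984689  0.01148942 -0.14288161]
 [ 0.98837226  0.01478591  0.15133295 -0.45722467]
 [-0.15147966  0.00935847  0.98841607 -1.43160276]
 [ 0.          0.          0.          1.        ]]
```

View pics/scene0.png

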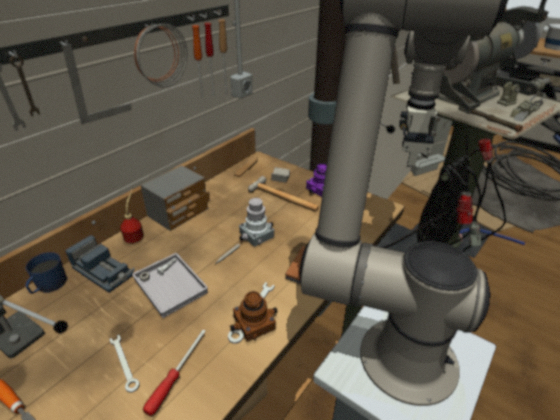

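View pics/top0.png

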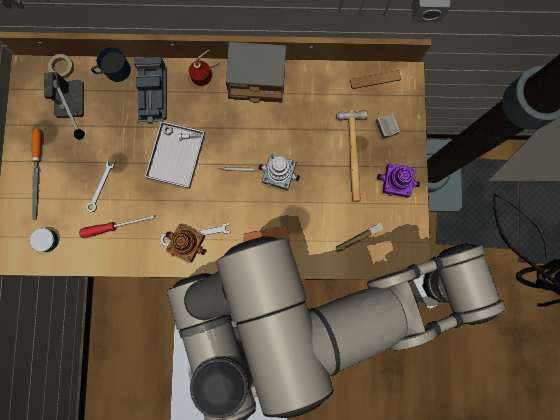

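Candidates in the top view are brown (185,241), grey steel (280,172) and purple (400,180). The grey one with the steel cap fits the description. I'll confirm it in a crop and measure it.

```bash
cat > h.py <<'E'
import numpy as np,cv2
def ray(d,u,v):
    M=d["camera_from_world"];R=M[:3,:3];c=-R.T@M[:3,3]
    r=R.T@np.array([(u-d["cx"])/d["fx"],-(v-d["cy"])/d["fy"],-1.]); return c,r
def onz(d,u,v,z):
    c,r=ray(d,u,v); return c+r*(z-c[2])/r[2]
def cloud(d):
    v,u=np.mgrid[:420,:560];Z=d["range_z"];M=d["camera_from_world"];R=M[:3,:3]
    P=np.stack([(u-d["cx"])/d["fx"]*Z,-(v-d["cy"])/d["fy"]*Z,-Z],-1)-M[:3,3]
    P=P@R; P[Z==0]=np.nan; return P
def proj(d,p):
    M=d["camera_from_world"];q=M[:3,:3]@p+M[:3,3]; return d["cx"]+d["fx"]*q[0]/-q[2], d["cy"]-d["fy"]*q[1]/-q[2]
E
python3 - <<'E'
from h import *
t=dict(np.load("top.npz"));s=dict(np.load("scene.npz"))
for n,d,(u0,u1,v0,v1) in(("top",t,(255,305,145,200)),("scene",s,(235,280,190,250))):
    P=cloud(d)[v0:v1,u0:u1].reshape(-1,3);P=P[~np.isnan(P[:,0])]
    print(n,"zmax",np.nanpercentile(P[:,2],99.5))
    for a,b in((.121,.14),(.095,.108),(.028,.038)):
        m=P[(P[:,2]>a)&(P[:,2]<b)]
        if len(m)>4: print(a,b,len(m),m.mean(0),"minmax",m.min(0),m.max(0))
        if len(m)>4: print(" circ",cv2.minEnclosingCircle(m[:,:2].astype(np.float32)),cv2.minAreaRect(m[:,:2].astype(np.float32)))
P=cloud(t)
m=(P[...,2]>.012)&(P[...,2]<.028); v,u=np.where(m);k=(abs(u-176)<40)&(abs(v-155)<42)
print("tray",cv2.minAreaRect(P[v[k],u[k],:2].astype(np.float32)))
hsv=cv2.cvtColor(t["image"],cv2.COLOR_RGB2HSV);mm=np.zeros((420,560),np.uint8);mm[115:195,135:212]=((hsv[115:195,135:212,1]<60)*255)
mm=cv2.morphologyEx(mm,cv2.MORPH_OPEN,np.ones((3,3)));c=max(cv2.findContours(mm,0,2)[0],key=cv2.contourArea)
q=cv2.boxPoints(cv2.minAreaRect(c));W=np.array([onz(t,*p,.02)[:2] for p in q]);print(q,W,W.mean(0))
a=cv2.resize(t["image"][140:205,245:315],None,fx=5,fy=5,interpolation=2)
b=cv2.resize(s["image"][185:255,225:290],None,fx=5,fy=5,interpolation=2)[:325]
cv2.imwrite("pics/crop.png",np.hstack([a,b])[:,:,::-1])
E
```

```text
top zmax 0.13287366072231208
0.121 0.14 168 [ 0.54448791 -0.12796291  0.12847802] minmax [ 0.5254966  -0.1465834   0.12112231] [ 0.56348339 -0.10884875  0.13595479]
 circ ((0.5449367165565491, -0.1281740814447403), 0.019936520606279373) ((0.5445294380187988, -0.12778088450431824), (0.03799079358577728, 0.03771987557411194), 0.8243809342384338)
0.095 0.108 106 [ 0.53839051 -0.12804395  0.10377881] minmax [ 0.51829564 -0.15263763  0.09532998] [ 0.57137921 -0.10317253  0.10797789]
 circ ((0.5453402400016785, -0.12770919501781464), 0.02751239202916622) ((0.5448583364486694, -0.12797406315803528), (0.05305028334259987, 0.049352314323186874), 0.8088005781173706)
0.028 0.038 276 [ 0.53627934 -0.12726938  0.03372364] minmax [ 0.4963512  -0.18027092  0.02818712] [ 0.59567935 -0.07062537  0.0379543 ]
 circ ((0.5443757772445679, -0.12544815242290497), 0.05783865600824356) ((0.5457378029823303, -0.12581810355186462), (0.11530942469835281, 0.08525575697422028), 74.80341339111328)
scene zmax 0.1300240272876201
0.121 0.14 109 [ 0.54325491 -0.12464981  0.12780045] minmax [ 0.52331186 -0.14612829  0.
[... 492 characters left out ...]
682574033737, 0.04369324445724487), 41.882904052734375)
0.028 0.038 210 [ 0.5313446  -0.10986977  0.03403924] minmax [ 0.49555015 -0.15979662  0.02813434] [ 0.59432517 -0.0784351   0.03796467]
 circ ((0.5435459017753601, -0.12466316670179367), 0.05533888190984726) ((0.5449616312980652, -0.12542161345481873), (0.07794645428657532, 0.08830289542675018), 75.12557220458984)
tray ((0.613068699836731, 0.20624908804893494), (0.2025461196899414, 0.19593583047389984), 77.24549865722656)
[[144.06824 176.89911]
 [160.23886 119.14688]
 [204.9718  131.67209]
 [188.80118 189.42432]] [[0.52440368 0.25937851]
 [0.69724306 0.22135987]
 [0.66156148 0.08930741]
 [0.48981249 0.12952954]] [0.59325518 0.17489383]
```

View pics/crop.png

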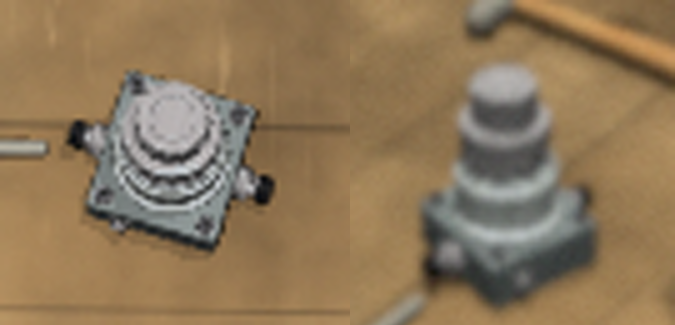

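The crop confirms the grey-steel housing: cap grip at crop (170,120), body yawed about −15°. Its axis is near (0.544, −0.127), and the tray centre is near (0.593, 0.175) with yaw about −0.22. I'll move above the cap and pre-wind joint 6 to about +2.8.

```bash
python3 -m pendant '[[[-2.7,0,-1.04,0,0.12,0,9.1],[-5.4,0,-2.1,0,0.24,0,9.1],[-8.1,0,-3.1,0,0.36,0,9.1],[-10.8,0,-4.2,0,0.48,0,9.1],[-13.4,0,-5.2,0,0.6,0,9.1],[-16.1,0,-6.3,0,0.72,0,9.1],[-18.8,0,-7.3,0,0.84,0,9.1],[-21.5,0,-8.35,0,0.96,0,9.1],[-24.2,0,-9.4,0,1.08,0,9.1],[-26.9,0,-10.4,0,1.2,0,9.1],[-29.6,0,-11.5,0,1.32,0,9.1],[-32.3,0,-12.5,0,1.44,0,9.1],[-35,0,-13.6,0,1.56,0,9.1],[-37.6,0,-14.6,0,1.68,0,9.1],[-40.3,0,-15.7,0,1.8,0,9.1],[-43,0,-16.7,0,1.92,0,9.1],[-43,0,-16.7,0,1.92,0,9.1],[-43,0,-16.7,0,1.92,0,9.1],[-43,0,-16.7,0,1.92,0,9.1],[-43,0,-16.7,0,1.92,0,9.1]]]' 10
cat > st.py <<'E'
from cell import status
from scipy.spatial.transform import Rotation as Ro
import numpy as np,sys
np.set_printoptions(precision=4,suppress=True)
o=status.observe();R=Ro.from_euler("xyz",o["tool_rot"]).as_matrix()
print("t",o["time"],"pos",o["tool_pos"],"rot",o["tool_rot"],"q6",o["qpos"][5],"F",o["contact_force"],"T",o["torque"],"Ftool",R.T@o["contact_force"],"op",o["opening"])
if len(sys.argv)>1:
    w=np.array(eval(sys.argv[1]));print("shift cm tool",R.T@(w-o["tool_pos"])*100)
E
python3 st.py "[.5443,-.1275,.15]"
python3 - <<'E'
from cell import viewer
import cv2,numpy as np
d=viewer.read_camera("wrist");np.savez("wrist.npz",**d);print(d["fx"],d["cx"],d["cy"]);print(d["camera_from_world"])
cv2.imwrite("pics/w1.png",d["image"][:,:,::-1])
E
```

```text
time: 2.1
tool_pos: [0.5443, -0.1281, 0.2046]
tool_rot: [-1.57, 0.0, 1.686]
contact_force: [0.6, -0.4, 0.7]
opening: 0.0906
t 2.1 pos [ 0.5443 -0.1281  0.2046] rot [-1.5705  0.0002  1.6861] q6 2.658415506869692 F [ 0.6297 -0.4111  0.7107] T [ 0.126  -0.0057  0.0349] Ftool [-0.4809 -0.7108 -0.5781] op 0.09062525548320262
shift cm tool [ 0.0585  5.4627 -0.0096]
325.19226210127806 284.6175201780495 203.6490286022056
[[-9.93347288e-01 -1.15157014e-01  1.65906216e-04  5.24496432e-01]
 [ 1.11276386e-01 -9.60241757e-01 -2.56033852e-01 -1.51792231e-01]
 [ 2.96434040e-02 -2.54312071e-01  9.66667802e-01 -4.38250608e-01]
 [ 0.00000000e+00  0.00000000e+00  0.00000000e+00  1.00000000e+00]]
```

View pics/w1.png

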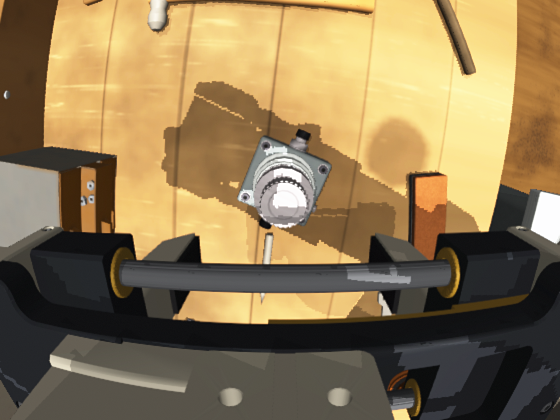

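The wrist view shows the cap's top at (285,203), centred between the finger columns (170 and 400). I'll refine its position from the wrist depth.

```bash
cat > w.py <<'E'
from h import *
def wcloud(d):
    v,u=np.mgrid[:420,:560];x=(u-d["cx"])/d["fx"];y=(v-d["cy"])/d["fy"];r=np.hypot(x,y);k=np.where(r>0,np.tan(r)/np.maximum(r,1e-9),1)
    Z=d["range_z"];M=d["camera_from_world"]
    P=(np.stack([x*k*Z,-y*k*Z,-Z],-1)-M[:3,3])@M[:3,:3];P[Z==0]=np.nan;return P
E
python3 - <<'E'
from w import *
d=dict(np.load("wrist.npz"));P=wcloud(d)[130:240,235:335].reshape(-1,3)
print(np.nanmax(P[:,2]))
for a,b in((.124,.136),(.098,.107)):
    m=P[(P[:,2]>a)&(P[:,2]<b)];print(len(m),np.median(m[:,2]),cv2.minEnclosingCircle(m[:,:2].astype(np.float32)),m.min(0),m.max(0))
E
```

```text
0.1311554799256585
1728 0.1282416157218922 ((0.5442994832992554, -0.12827713787555695), 0.020244630053639412) [ 0.52440103 -0.14840939  0.12414361] [ 0.56413596 -0.10805111  0.13115548]
881 0.1041508223987183 ((0.5443112850189209, -0.1284097582101822), 0.027014803141355515) [ 0.5179117  -0.15502458  0.09801531] [ 0.57060386 -0.10395273  0.10675183]
```

```bash
python3 -m pendant '[[[0,1.5,0,0,0.1,0,9.1],[0,3.5,0,0,0.2,0,9.1],[0,5.5,0,0,0.3,0,8],[0,7.5,0,0,0.3,0,7],[0,9,0,0,0.3,0,6],[0,9.7,0,0,0.3,0,5],[0,9.7,0,0,0.3,0,5],[0,9.7,0,0,0.3,0,5],[0,9.7,0,0,0.3,0,5]]]' 10
python3 st.py
python3 -m pendant '[[[0,0,0,0,0,0,3.6],[0,0,0,0,0,0,3.6],[0,0,0,0,0,0,3.6],[0,0,0,0,0,0,3.6],[0,0,0,0,0,0,3.6],[0,0,0,0,0,0,3.6]]]' 8
python3 st.py
```

```text
time: 3.05
tool_pos: [0.5454, -0.1276, 0.1086]
tool_rot: [-1.573, 0.0, 1.386]
contact_force: [0.8, 0.0, -0.5]
opening: 0.0503
t 3.05 pos [ 0.5454 -0.1276  0.1086] rot [-1.5727  0.0004  1.3863] q6 2.9595020882887844 F [ 0.7933  0.0471 -0.4881] T [ 0.2137 -0.0364 -0.0171] Ftool [ 0.192   0.4895 -0.7703] op 0.05034930583682008
time: 3.65
tool_pos: [0.5451, -0.1274, 0.1079]
tool_rot: [-1.572, 0.0, 1.386]
contact_force: [0.5, 0.3, 2.4]
opening: 0.036
t 3.65 pos [ 0.5451 -0.1274  0.1079] rot [-1.5716  0.0002  1.3864] q6 2.959600152699872 F [0.482  0.2795 2.3851] T [ 0.1664 -0.1102  0.0448] Ftool [ 0.3628 -2.3848 -0.4244] op 0.035995111418505935
```

```bash
python3 -m pendant '[[[0,0,0,0,0,0,2.5],[0,0,0,0,0,0,2.5],[0,0,0,0,0,0,2.5],[0,0,0,0,0,0,2.5]]]' 8
python3 st.py
python3 - <<'E'
from cell import viewer
import cv2,numpy as np
d=viewer.read_camera("wrist");np.savez("wrist.npz",**d)
e=viewer.read_camera("scene")
cv2.imwrite("pics/w2.png",np.hstack([cv2.resize(d["image"][120:330,150:420],(540,420)),cv2.resize(e["image"][160:265,205:270],(260,420),interpolation=2)])[:,:,::-1])
E
```

```text
time: 4.05
tool_pos: [0.5437, -0.127, 0.1079]
tool_rot: [-1.568, 0.0, 1.387]
contact_force: [-3.9, 1.4, 6.7]
opening: 0.0252
t 4.05 pos [ 0.5437 -0.127   0.1079] rot [-1.5684  0.0001  1.3865] q6 2.959643495257909 F [-3.9118  1.4053  6.706 ] T [0.2832 0.9133 0.0018] Ftool [ 0.6643 -6.6963  4.119 ] op 0.02521334379686943
```

View pics/w2.png

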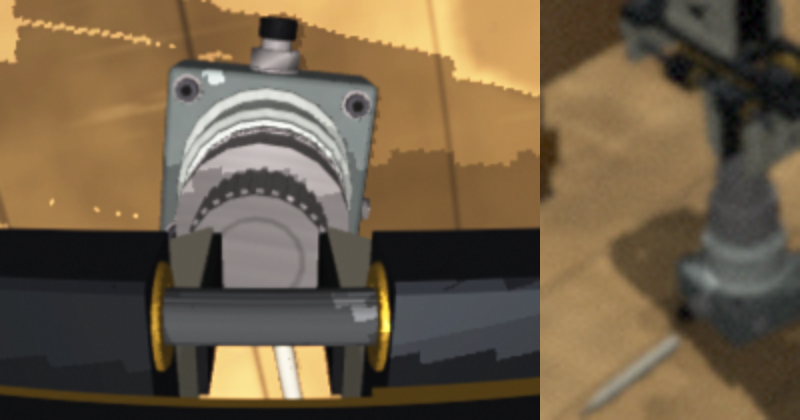

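Run:
```python
from w import *
from cell import status
from scipy.spatial.transform import Rotation as Ro
np.set_printoptions(precision=4,suppress=True)
d=dict(np.load("wrist.npz"));P=wcloud(d);o=status.observe();R=Ro.from_euler("xyz",o["tool_rot"]).as_matrix()
T=(P-o["tool_pos"])@R*1000
for v in (205,215,225,235,242,250,258,262,268,300):
    print(v,[tuple(np.round(T[v,u]).astype(int)) if np.isfinite(T[v,u,0]) else None for u in range(228,350,8)])
Q=P[130:262,235:335].reshape(-1,3);m=Q[(Q[:,2]>.124)&(Q[:,2]<.133)];print(len(m),np.median(m[:,2]),cv2.minEnclosingCircle(m[:,:2].astype(np.float32)))
```

```text
205 [(np.int64(8), np.int64(108), np.int64(-51)), (np.int64(-1), np.int64(74), np.int64(-38)), (np.int64(-11), np.int64(35), np.int64(-27)), (np.int64(-20), np.int64(5), np.int64(-18)), (np.int64(-20), np.int64(4), np.int64(-13)), (np.int64(-20), np.int64(4), np.int64(-9)), (np.int64(-20), np.int64(3), np.int64(-4)), (np.int64(-20), np.int64(4), np.int64(1)), (np.int64(-20), np.int64(4), np.int64(6)), (np.int64(-20), np.int64(3), np.int64(10)), (np.int64(-20), np.int64(4), np.int64(15)), (np.int64(-17), np.int64(16), np.int64(21)), (np.int64(-10), np.int64(40), np.int64(29)), (np.int64(-1), np.int64(75), np.int64(40)), (np.int64(8), np.int64(108), np.int64(53)), (np.int64(8), np.int64(108), np.int64(60))]
215 [(np.int64(18), np.int64(108), np.int64(-52)), (np.int64(7), np.int64(73), np.int64(-39)), (np.int64(-13), np.int64(7), np.int64(-23)), (np.int64(-13), np.int64(6), np.int64(-18)), (np.int64(-18), np.int64(-10), np.int64(-12)), (np.int64(-19), np.int64(-14), np.int64(-8)), (np.int64(-20), np.int64(-17), np.int64(-3)), (np.int64(-20), np.int64(-16), np.int64(1)), (np.int64(-18), 
[... 5623 characters left out ...]
p.int64(-14)), (np.int64(0), np.int64(-68), np.int64(-12)), (np.int64(109), np.int64(107), np.int64(-24)), (np.int64(109), np.int64(108), np.int64(-16)), (np.int64(109), np.int64(108), np.int64(-8)), (np.int64(109), np.int64(107), np.int64(1)), (np.int64(103), np.int64(98), np.int64(9)), (np.int64(109), np.int64(108), np.int64(17)), (np.int64(109), np.int64(108), np.int64(25)), (np.int64(1), np.int64(-67), np.int64(14)), (np.int64(-4), np.int64(-75), np.int64(16)), (np.int64(-15), np.int64(-92), np.int64(16)), (np.int64(-24), np.int64(-108), np.int64(16)), (np.int64(-26), np.int64(-111), np.int64(17))]
2363 0.12742758870876436 ((0.5423021912574768, -0.1365675926208496), 0.020307984203100204)
```

```bash
python3 -m pendant '[[[0,0,0,0,0,0,6],[0,0,0,0,0,0,6],[0,-1,0,0,0,0,6],[0,-3,0,0,0,0,6],[0,-3,0,0,0,0,6],[0,-3,0,0,0,0,6],[0,-3,0,0,0,0,6]]]' 8
python3 st.py
python3 - <<'E'
from w import *
from cell import viewer,status
from scipy.spatial.transform import Rotation as Ro
d=viewer.read_camera("wrist");np.savez("wrist.npz",**d)
P=wcloud(d);o=status.observe();R=Ro.from_euler("xyz",o["tool_rot"]).as_matrix()
T=(P-o["tool_pos"])@R*1000
m=(abs(T[...,0])<18)&(abs(T[...,2])>26)&(abs(T[...,2])<55)
for y in range(-90,20,10):
    k=m&(T[...,1]>=y)&(T[...,1]<y+10)
    if k.sum(): print(y,k.sum(),"x",T[k][:,0].min(),T[k][:,0].max(),"z",np.abs(T[k][:,2]).min(),np.abs(T[k][:,2]).max())
Q=P[130:300,185:375].reshape(-1,3);q=Q[(Q[:,2]>.124)&(Q[:,2]<.133)];print(len(q),np.median(q[:,2]),cv2.minEnclosingCircle(q[:,:2].astype(np.float32)))
e=viewer.read_camera("scene")
cv2.imwrite("pics/w3.png",np.hstack([cv2.resize(d["image"][120:330,150:420],(540,420)),cv2.resize(e["image"][160:265,205:270],(260,420),interpolation=2)])[:,:,::-1])
E
```

```text
time: 4.85
tool_pos: [0.5444, -0.1271, 0.1368]
tool_rot: [-1.569, -0.0, 1.386]
contact_force: [-0.0, 1.2, -0.4]
opening: 0.0597
t 4.85 pos [ 0.5444 -0.1271  0.1368] rot [-1.5694 -0.0002  1.3864] q6 2.9595942116317375 F [-0.041   1.2047 -0.3657] T [ 0.1196 -0.0514  0.05  ] Ftool [1.1767 0.3663 0.2606] op 0.059705486546552076
-90 530 x -14.905027147482363 2.5144557598860593 z 30.53454523458347 34.87427242149825
-80 412 x -9.716244549931098 8.241313195313547 z 30.441474008929166 34.03338904749518
-70 518 x -3.4141868271099196 10.665136003452574 z 28.32377914221853 33.95785092142638
-60 649 x -12.48497166550546 9.060161022942312 z 28.260948732368437 47.961851249125715
-50 729 x -12.53259577252524 9.064771428859682 z 28.570969275982538 48.676239915929585
-40 622 x -12.554349877799998 0.8990087055813994 z 28.416932927804716 47.6366111792092
-30 310 x -11.994185203045573 5.440488901104682 z 28.3930347222149 42.78458591499504
2988 0.1282791797976343 ((0.5445989370346069, -0.12836229801177979), 0.020348580554127693)
```

View pics/w3.png

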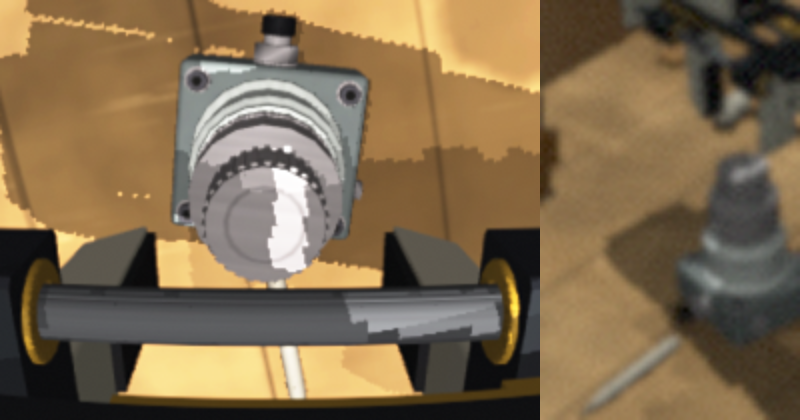

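The wrist depth puts the fingertips about 20 mm short of the reported TCP. I'll check that against the scene camera.

Run:
```python
from w import *
from cell import viewer,status
from scipy.spatial.transform import Rotation as Ro
o=status.observe();R=Ro.from_euler("xyz",o["tool_rot"]).as_matrix()
for n in("wrist","scene","top"):
    d=dict(np.load("wrist.npz")) if n=="wrist" else viewer.read_camera(n)
    P=wcloud(d) if n=="wrist" else cloud(d)
    T=(P-o["tool_pos"])@R*1000
    for s in(-1,1):
        m=(abs(T[...,0])<16)&(s*T[...,2]>25)&(s*T[...,2]<60)&(T[...,1]<25)&(T[...,1]>-70)
        v,u=np.where(m); q=T[m]
        if len(q): i=np.argsort(-q[:,1])[:12]; print(n,s,len(q),"tip y",np.round(q[i,1],1), "x",np.round(q[i,0]),"z",np.round(q[i,2]))
```

```text
wrist -1 1416 tip y [-21.2 -21.5 -21.7 -21.7 -21.8 -21.9 -22.  -22.1 -22.2 -22.3 -22.3 -22.4] x [  5. -11. -11.  -5. -10. -10.  -6. -10.  -7.  -4.   4.  -7.] z [-29. -31. -32. -29. -29. -31. -29. -30. -29. -29. -29. -28.]
wrist 1 1413 tip y [-21.3 -21.6 -21.8 -22.  -22.  -22.1 -22.2 -22.2 -22.2 -22.3 -22.6 -22.6] x [  5.   4.  -5.  -6. -10. -10. -12. -10. -11. -12.  -7.  -7.] z [31. 31. 32. 32. 33. 33. 34. 32. 34. 34. 31. 31.]
scene -1 119 tip y [-21.9 -22.6 -23.9 -24.6 -24.9 -25.1 -25.4 -26.1 -26.9 -26.9 -27.5 -27.8] x [ 5. -2. -9. -6. 10.  4. 12.  8. 10. -2.  5. -6.] z [-32. -31. -30. -31. -30. -32. -32. -33. -34. -30. -27. -32.]
scene 1 78 tip y [-27.1 -29.2 -31.  -32.7 -33.8 -34.3 -34.5 -34.8 -35.4 -36.8 -37.  -37.4] x [12. 11. 12. 11.  8.  1. 12. 11. -5. 12. 11. 11.] z [35. 39. 35. 39. 44. 45. 36. 43. 46. 40. 34. 43.]
```

The scene camera agrees: the tips are about 22 mm behind the reported TCP, so the fingers closed on and over the cap's top. I'll descend to a reported z of about 0.086, which puts the tips at 0.108.

```bash
python3 -m pendant '[[[-0.1,1,-0.1,0,0,0,6],[-0.1,2.5,-0.1,0,0,0,6],[-0.1,4,-0.1,0,0,0,6],[-0.1,4.7,-0.1,0,0,0,6],[-0.1,5.1,-0.1,0,0,0,6],[-0.1,5.1,-0.1,0,0,0,6],[-0.1,5.1,-0.1,0,0,0,6],[-0.1,5.1,-0.1,0,0,0,6]]]' 6
python3 st.py
python3 -m pendant '[[[0,0,0,0,0,0,4.6],[0,0,0,0,0,0,4.3],[0,0,0,0,0,0,4],[0,0,0,0,0,0,3],[0,0,0,0,0,0,3],[0,0,0,0,0,0,3],[0,0,0,0,0,0,3]]]' 6
python3 st.py
```

```text
time: 5.85
tool_pos: [0.5461, -0.1286, 0.0872]
tool_rot: [-1.572, 0.0, 1.386]
contact_force: [-1.2, 1.0, -0.2]
opening: 0.06
t 5.85 pos [ 0.5461 -0.1286  0.0872] rot [-1.5721  0.0003  1.3865] q6 2.9581049399144224 F [-1.1634  0.98   -0.1794] T [ 0.1211 -0.0397  0.0211] Ftool [0.7503 0.1775 1.3236] op 0.0599515806138274
time: 6.55
tool_pos: [0.5457, -0.1285, 0.0867]
tool_rot: [-1.571, 0.0, 1.386]
contact_force: [-0.1, 0.3, 2.0]
opening: 0.0396
t 6.55 pos [ 0.5457 -0.1285  0.0867] rot [-1.5709  0.0001  1.3864] q6 2.958169942550988 F [-0.0627  0.3021  2.0101] T [0.1978 0.0725 0.0729] Ftool [ 0.2852 -2.0101  0.1167] op 0.0395838614369199
```

Gripped at 39.6 mm with almost no side force. I'll firm up the grip, then make a small first turn.

```bash
python3 -m pendant '[[[0,0,0,0,0,0,2.5],[0,0,0,0,0,0,2.5],[0,0,0,0,0,0,2.5]]]' 20
python3 st.py
python3 -m pendant '[[[0,0,0,0,0,0,2.5],[0,0,0,0,0,0,2.5]]]' 45
python3 st.py
python3 -m pendant '[[[0,-0.01,0,0,-0.05,0,2.5],[0,-0.02,0,0,-0.1,0,2.5],[0,-0.03,0,0,-0.15,0,2.5],[0,-0.04,0,0,-0.2,0,2.5],[0,-0.05,0,0,-0.25,0,2.5],[0,-0.06,0,0,-0.3,0,2.5],[0,-0.06,0,0,-0.3,0,2.5]]]'
python3 st.py
```

```text
time: 6.85
tool_pos: [0.5457, -0.1285, 0.0867]
tool_rot: [-1.571, 0.0, 1.386]
contact_force: [-1.1, -0.0, 3.1]
opening: 0.0392
t 6.85 pos [ 0.5457 -0.1285  0.0867] rot [-1.571   0.0001  1.3864] q6 2.9581850344233427 F [-1.0822 -0.0416  3.0655] T [ 0.1808  0.11   -0.0006] Ftool [-0.2397 -3.0657  1.0556] op 0.03924097133572364
time: 7.05
tool_pos: [0.5457, -0.1285, 0.0867]
tool_rot: [-1.571, 0.0, 1.386]
contact_force: [-1.3, 0.4, 2.9]
opening: 0.0393
t 7.05 pos [ 0.5457 -0.1285  0.0867] rot [-1.5709  0.0001  1.3864] q6 2.9581638996686754 F [-1.3057  0.4048  2.8915] T [ 0.2261  0.1598 -0.0455] Ftool [ 0.1582 -2.8917  1.3574] op 0.03926373867761627
time: 7.75
tool_pos: [0.5463, -0.1284, 0.0874]
tool_rot: [-1.572, 0.0, 1.687]
contact_force: [1.7, 1.2, 1.8]
opening: 0.0394
t 7.75 pos [ 0.5463 -0.1284  0.0874] rot [-1.5721  0.0003  1.6868] q6 2.65768779945748 F [1.7134 1.2228 1.7782] T [ 0.2815 -0.2582  0.023 ] Ftool [ 1.0156 -1.7762 -1.8457] op 0.03942915589844872
```

```bash
python3 -m pendant '[[[0,-0.01,0,0,-0.08,0,2.5],[0,-0.03,0,0,-0.16,0,2.5],[0,-0.045,0,0,-0.24,0,2.5],[0,-0.06,0,0,-0.32,0,2.5],[0,-0.075,0,0,-0.4,0,2.5],[0,-0.09,0,0,-0.48,0,2.5]]]'
python3 st.py
python3 -m pendant '[[[0,-0.01,0,0,-0.08,0,2.5],[0,-0.03,0,0,-0.16,0,2.5],[0,-0.045,0,0,-0.24,0,2.5],[0,-0.06,0,0,-0.32,0,2.5],[0,-0.075,0,0,-0.4,0,2.5],[0,-0.09,0,0,-0.48,0,2.5]]]'
python3 st.py
```

```text
time: 8.35
tool_pos: [0.5465, -0.1287, 0.0883]
tool_rot: [-1.572, 0.001, 2.168]
contact_force: [1.4, -0.4, 2.1]
opening: 0.0394
t 8.35 pos [ 0.5465 -0.1287  0.0883] rot [-1.572   0.0015  2.168 ] q6 2.1765153677340843 F [ 1.4324 -0.4378  2.1365] T [ 0.0652 -0.3596 -0.0413] Ftool [-1.1706 -2.1337 -0.9408] op 0.03939177126689171
time: 8.95
tool_pos: [0.5466, -0.1286, 0.0893]
tool_rot: [-1.571, 0.002, 2.648]
contact_force: [2.3, 0.3, 1.0]
opening: 0.0393
t 8.95 pos [ 0.5466 -0.1286  0.0893] rot [-1.5713  0.0022  2.648 ] q6 1.6964864377894517 F [2.2921 0.3416 0.9601] T [ 0.1058 -0.4003 -0.0747] Ftool [-1.8588 -0.9553 -1.3873] op 0.03932797962725081
```

```bash
cat > capz.py <<'E'
from w import *
from cell import viewer,status
from scipy.spatial.transform import Rotation as Ro
import sys
d=viewer.read_camera("wrist");np.savez("wrist.npz",**d)
P=wcloud(d);o=status.observe();R=Ro.from_euler("xyz",o["tool_rot"]).as_matrix();T=(P-o["tool_pos"])@R*1000
z0=float(sys.argv[1]) if len(sys.argv)>1 else .129
c=np.array([.5444,-.1284]) if len(sys.argv)<3 else np.array(eval(sys.argv[2]))
m=(np.hypot(P[...,0]-c[0],P[...,1]-c[1])<.016)&(abs(P[...,2]-z0)<.012)&(abs(T[...,2])<12)
q=P[m];print("cap top z med/mean",np.median(q[:,2]),q[:,2].mean(),len(q))
A=np.c_[q[:,:2]-c,np.ones(len(q))];print("plane",np.linalg.lstsq(A,q[:,2],rcond=None)[0],"tool z",o["tool_pos"][2])
E
python3 capz.py .131
```

```text
cap top z med/mean 0.13087401509203045 0.1308534823015702 1256
plane [0.00134363 0.00859688 0.13086472] tool z 0.08932866183959452
```

The cap's top rose about 2.6 mm with the hand over 0.2 turn, so it is turning and the lead is about 13 mm/turn.

```bash
python3 -m pendant '[[[0,-0.02,0,0,-0.09,0,2.5],[0,-0.04,0,0,-0.18,0,2.5],[0,-0.055,0,0,-0.27,0,2.5],[0,-0.075,0,0,-0.36,0,2.5],[0,-0.09,0,0,-0.45,0,2.5],[0,-0.11,0,0,-0.54,0,2.5],[0,-0.125,0,0,-0.63,0,2.5],[0,-0.145,0,0,-0.72,0,2.5],[0,-0.16,0,0,-0.81,0,2.5],[0,-0.18,0,0,-0.9,0,2.5]]]'
python3 st.py
python3 capz.py .133
```

```text
time: 10.0
tool_pos: [0.5461, -0.1287, 0.0911]
tool_rot: [-1.57, 0.001, -2.736]
contact_force: [0.6, -0.2, 2.2]
opening: 0.0389
t 10.0 pos [ 0.5461 -0.1287  0.0911] rot [-1.5698  0.0008 -2.7361] q6 0.7974154403661237 F [ 0.5749 -0.2212  2.1717] T [-0.0173 -0.1463  0.0118] Ftool [-0.4427 -2.171   0.4322] op 0.03894171524965177
cap top z med/mean 0.13263009781720456 0.13262764064956487 1300
plane [-0.00439242  0.00749664  0.13263815] tool z 0.09107353475100942
```

```bash
python3 -m pendant '[[[0,-0.02,0,0,-0.09,0,2.5],[0,-0.04,0,0,-0.18,0,2.5],[0,-0.055,0,0,-0.27,0,2.5],[0,-0.075,0,0,-0.36,0,2.5],[0,-0.09,0,0,-0.45,0,2.5],[0,-0.11,0,0,-0.54,0,2.5],[0,-0.125,0,0,-0.63,0,2.5],[0,-0.145,0,0,-0.72,0,2.5],[0,-0.16,0,0,-0.81,0,2.5],[0,-0.18,0,0,-0.9,0,2.5],[0,-0.2,0,0,-0.99,0,2.5],[0,-0.215,0,0,-1.08,0,2.5],[0,-0.235,0,0,-1.17,0,2.5]]]'
python3 st.py
python3 -m pendant '[[[0,-0.02,0,0,-0.09,0,2.5],[0,-0.04,0,0,-0.18,0,2.5],[0,-0.055,0,0,-0.27,0,2.5],[0,-0.075,0,0,-0.36,0,2.5],[0,-0.09,0,0,-0.45,0,2.5],[0,-0.11,0,0,-0.54,0,2.5],[0,-0.125,0,0,-0.63,0,2.5],[0,-0.145,0,0,-0.72,0,2.5]]]'
python3 st.py
python3 capz.py .137
```

```text
time: 11.35
tool_pos: [0.5461, -0.1282, 0.0934]
tool_rot: [-1.57, 0.0, -1.567]
contact_force: [0.5, 1.5, 3.3]
opening: 0.039
t 11.35 pos [ 0.5461 -0.1282  0.0934] rot [-1.5699  0.0001 -1.5672] q6 -0.3713423243934125 F [0.5049 1.5499 3.2956] T [ 0.214  -0.2567 -0.0805] Ftool [-1.5484 -3.295   0.5134] op 0.038978181377312834
time: 12.15
tool_pos: [0.5459, -0.1283, 0.095]
tool_rot: [-1.57, -0.0, -0.847]
contact_force: [0.1, 1.7, 3.9]
opening: 0.0391
t 12.15 pos [ 0.5459 -0.1283  0.095 ] rot [-1.5703 -0.0005 -0.8473] q6 -1.091356267114699 F [0.1424 1.6573 3.9043] T [ 0.3237 -0.2727 -0.0957] Ftool [-1.146  -3.9042  1.2058] op 0.03914098277514785
cap top z med/mean 0.13658620448783407 0.1365577887405148 1313
plane [0.00234377 0.00855334 0.13652213] tool z 0.09492982277121984
```

```bash
python3 -m pendant '[[[0,-0.02,0,0,-0.09,0,2.5],[0,-0.04,0,0,-0.18,0,2.5],[0,-0.06,0,0,-0.27,0,2.5],[0,-0.08,0,0,-0.36,0,2.5],[0,-0.1,0,0,-0.45,0,2.5],[0,-0.12,0,0,-0.54,0,2.5],[0,-0.14,0,0,-0.63,0,2.5],[0,-0.16,0,0,-0.72,0,2.5],[0,-0.18,0,0,-0.81,0,2.5],[0,-0.2,0,0,-0.9,0,2.5]]]'
python3 st.py
python3 -m pendant '[[[0,-0.02,0,0,-0.09,0,2.5],[0,-0.04,0,0,-0.18,0,2.5],[0,-0.06,0,0,-0.27,0,2.5],[0,-0.08,0,0,-0.36,0,2.5],[0,-0.1,0,0,-0.45,0,2.5],[0,-0.12,0,0,-0.54,0,2.5],[0,-0.14,0,0,-0.63,0,2.5],[0,-0.16,0,0,-0.72,0,2.5],[0,-0.18,0,0,-0.81,0,2.5]]]'
python3 st.py
python3 capz.py .140
```

```text
time: 13.2
tool_pos: [0.5457, -0.1283, 0.0968]
tool_rot: [-1.571, -0.0, 0.052]
contact_force: [0.6, 1.4, 4.5]
opening: 0.0392
t 13.2 pos [ 0.5457 -0.1283  0.0968] rot [-1.5707 -0.0002  0.0517] q6 -1.9903354694122837 F [0.6142 1.3996 4.5499] T [ 0.2969 -0.0927 -0.0139] Ftool [ 0.6865 -4.5496  1.3665] op 0.03921887409490441
time: 14.1
tool_pos: [0.5458, -0.1285, 0.0986]
tool_rot: [-1.571, 0.0, 0.862]
contact_force: [0.3, 0.7, 3.4]
opening: 0.0392
t 14.1 pos [ 0.5458 -0.1285  0.0986] rot [-1.5712  0.      0.8618] q6 -2.800360960656383 F [0.2506 0.6557 3.4218] T [ 0.1704 -0.1384 -0.0349] Ftool [ 0.6607 -3.4219  0.2353] op 0.03921202333311497
cap top z med/mean 0.14016654444759213 0.14016982235153616 1271
plane [0.00497955 0.00348234 0.14020118] tool z 0.0986263064704804
```

Joint 6 is near its limit (−2.80). Before letting go I'll check that the cap is still threaded with small upward nudges.

```bash
python3 -m pendant '[[[0,-0.03,0,0,0,0,2.5],[0,-0.03,0,0,0,0,2.5]]]'; python3 -m pendant '[[[0,-0.03,0,0,0,0,2.5],[0,-0.03,0,0,0,0,2.5]]]';python3 st.py; python3 capz.py .140
```

```text
time: 14.35
tool_pos: [0.5457, -0.1286, 0.0987]
tool_rot: [-1.571, 0.0, 0.859]
contact_force: [0.4, -0.0, 2.5]
opening: 0.0395
time: 14.55
tool_pos: [0.5457, -0.1286, 0.0987]
tool_rot: [-1.571, 0.0, 0.862]
contact_force: [1.3, -1.5, -0.2]
opening: 0.0393
t 14.55 pos [ 0.5457 -0.1286  0.0987] rot [-1.5708  0.0002  0.8616] q6 -2.8003362919532324 F [ 1.3325 -1.4989 -0.1585] T [-0.141  -0.3286  0.0155] Ftool [-0.2699  0.1585 -1.9873] op 0.03930326253720709
cap top z med/mean 0.1402967324262716 0.140270533256951 1280
plane [0.0130727  0.00260943 0.14032212] tool z 0.09873827122915099
```

The tool did not rise and the upward load fell by about 3.6 N, so the cap is still threaded. I'll release, wind back, and grip again.

```bash
python3 -m pendant '[[[0,0,0,0,0,0,4.2],[0,0,0,0,0,0,4.8],[0,0,0,0,0,0,5.2],[0,0,0,0,0,0,5.2]]]' 10
python3 st.py; python3 capz.py .140
python3 -m pendant '[[[0,0,0,0,0.14,0,5.2],[0,0,0,0,0.28,0,5.2],[0,0,0,0,0.42,0,5.2],[0,0,0,0,0.56,0,5.2],[0,0,0,0,0.7,0,5.2],[0,0,0,0,0.84,0,5.2],[0,0,0,0,0.98,0,5.2],[0,0,0,0,1.12,0,5.2],[0,0,0,0,1.26,0,5.2],[0,0,0,0,1.4,0,5.2],[0,0,0,0,1.54,0,5.2],[0,0,0,0,1.68,0,5.2],[0,0,0,0,1.82,0,5.2],[0,0,0,0,1.96,0,5.2],[0,0,0,0,2.1,0,5.2],[0,0,0,0,2.24,0,5.2],[0,0,0,0,2.38,0,5.2],[0,0,0,0,2.52,0,5.2],[0,0,0,0,2.66,0,5.2],[0,0,0,0,2.8,0,5.2]]]'
python3 -m pendant '[[[0,0,0,0,0.14,0,5.2],[0,0,0,0,0.28,0,5.2],[0,0,0,0,0.42,0,5.2],[0,0,0,0,0.56,0,5.2],[0,0,0,0,0.7,0,5.2],[0,0,0,0,0.84,0,5.2],[0,0,0,0,0.98,0,5.2],[0,0,0,0,1.12,0,5.2],[0,0,0,0,1.26,0,5.2],[0,0,0,0,1.4,0,5.2],[0,0,0,0,1.54,0,5.2],[0,0,0,0,1.68,0,5.2],[0,0,0,0,1.82,0,5.2],[0,0,0,0,1.96,0,5.2],[0,0,0,0,2.1,0,5.2],[0,0,0,0,2.24,0,5.2],[0,0,0,0,2.38,0,5.2],[0,0,0,0,2.52,0,5.2],[0,0,0,0,2.66,0,5.2],[0,0,0,0,2.8,0,5.2]]]'
python3 st.py; python3 capz.py .140
```

```text
time: 15.0
tool_pos: [0.5455, -0.1284, 0.0989]
tool_rot: [-1.57, 0.0, 0.863]
contact_force: [0.7, -0.2, -0.5]
opening: 0.0518
t 15.0 pos [ 0.5455 -0.1284  0.0989] rot [-1.5704  0.0002  0.8631] q6 -2.801698066013988 F [ 0.6547 -0.1653 -0.5094] T [ 0.1482 -0.112   0.0048] Ftool [ 0.3001  0.5092 -0.6051] op 0.05176515101187092
cap top z med/mean 0.1402892462348728 0.14029611334655198 1269
plane [ 0.01394235 -0.00363927  0.14032501] tool z 0.09894051275456411
time: 17.05
tool_pos: [0.5456, -0.1284, 0.099]
tool_rot: [-1.571, -0.0, -1.943]
contact_force: [-0.8, 0.2, 0.9]
opening: 0.0518
time: 19.05
tool_pos: [0.5456, -0.1284, 0.099]
tool_rot: [-1.571, -0.0, 1.541]
contact_force: [-0.2, -0.0, -0.2]
opening: 0.0521
t 19.05 pos [ 0.5456 -0.1284  0.099 ] rot [-1.5706 -0.      1.5405] q6 2.804027590933827 F [-0.169  -0.0298 -0.21  ] T [ 0.1971 -0.0124  0.021 ] Ftool [-0.0349  0.21    0.168 ] op 0.05206935263866832
cap top z med/mean 0.14027684932508125 0.14026547742887516 1269
plane [0.00729301 0.00267482 0.14027743] tool z 0.09899668381299864
```

```bash
python3 -m pendant '[[[0,0,0,0,0,0,4.3],[0,0,0,0,0,0,4],[0,0,0,0,0,0,2.5],[0,0,0,0,0,0,2.5],[0,0,0,0,0,0,2.5]]]' 8
python3 -m pendant '[[[0,0,0,0,0,0,2.5],[0,0,0,0,0,0,2.5],[0,0,0,0,0,0,2.5]]]' 48
python3 st.py
python3 -m pendant '[[[0,-0.02,0,0,-0.09,0,2.5],[0,-0.04,0,0,-0.18,0,2.5],[0,-0.06,0,0,-0.27,0,2.5],[0,-0.075,0,0,-0.36,0,2.5],[0,-0.095,0,0,-0.45,0,2.5],[0,-0.11,0,0,-0.54,0,2.5],[0,-0.13,0,0,-0.63,0,2.5],[0,-0.15,0,0,-0.72,0,2.5]]]'
python3 st.py; python3 capz.py .142
```

```text
time: 19.6
tool_pos: [0.5459, -0.1285, 0.0991]
tool_rot: [-1.571, 0.0, 1.547]
contact_force: [1.4, -0.6, 0.3]
opening: 0.0396
time: 19.9
tool_pos: [0.5459, -0.1285, 0.0991]
tool_rot: [-1.571, 0.0, 1.547]
contact_force: [1.6, 0.4, 0.1]
opening: 0.0388
t 19.9 pos [ 0.5459 -0.1285  0.0991] rot [-1.5712  0.0001  1.5465] q6 2.7980146352365334 F [1.5758 0.3851 0.1239] T [ 0.2034 -0.305   0.0107] Ftool [ 0.4232 -0.1232 -1.566 ] op 0.03882544171703042
time: 20.7
tool_pos: [0.5465, -0.1288, 0.1007]
tool_rot: [-1.572, 0.002, 2.27]
contact_force: [4.1, 0.3, -1.2]
opening: 0.0389
t 20.7 pos [ 0.5465 -0.1288  0.1007] rot [-1.5717  0.0017  2.2699] q6 2.074542632165599 F [ 4.0819  0.3437 -1.214 ] T [-0.0797 -0.671  -0.0666] Ftool [-2.3616  1.2212 -3.3445] op 0.03892954379366742
cap top z med/mean 0.14188432153746156 0.14187923064013172 1247
plane [0.01471963 0.0124026  0.14186548] tool z 0.10071475881421937
```

```bash
python3 -m pendant '[[[0,-0.015,0,0,-0.09,0,2.5],[0,-0.03,0,0,-0.18,0,2.5],[0,-0.05,0,0,-0.27,0,2.5],[0,-0.065,0,0,-0.36,0,2.5],[0,-0.085,0,0,-0.45,0,2.5],[0,-0.1,0,0,-0.54,0,2.5],[0,-0.12,0,0,-0.63,0,2.5],[0,-0.14,0,0,-0.72,0,2.5]]]'
python3 st.py; python3 capz.py .143
```

```text
time: 21.55
tool_pos: [0.5466, -0.1288, 0.1022]
tool_rot: [-1.57, 0.002, 2.988]
contact_force: [4.0, -1.0, -1.4]
opening: 0.0391
t 21.55 pos [ 0.5466 -0.1288  0.1022] rot [-1.5703  0.0022  2.9881] q6 1.3563615017083201 F [ 4.0104 -1.0405 -1.448 ] T [-0.1228 -0.6465 -0.047 ] Ftool [-4.1192  1.4573  0.4145] op 0.03914085037594169
cap top z med/mean 0.14339863139011694 0.143413944129196 1245
plane [0.00423639 0.01441726 0.14340203] tool z 0.10221747290959224
```

```bash
python3 -m pendant '[[[0,-0.015,0,0,-0.09,0,2.5],[0,-0.03,0,0,-0.18,0,2.5],[0,-0.05,0,0,-0.27,0,2.5],[0,-0.065,0,0,-0.36,0,2.5],[0,-0.085,0,0,-0.45,0,2.5],[0,-0.1,0,0,-0.54,0,2.5],[0,-0.12,0,0,-0.63,0,2.5],[0,-0.14,0,0,-0.72,0,2.5]]]'
python3 st.py; python3 capz.py .145
```

```text
time: 22.4
tool_pos: [0.5455, -0.1286, 0.1038]
tool_rot: [-1.571, -0.0, -2.576]
contact_force: [0.4, 0.3, 3.6]
opening: 0.039
t 22.4 pos [ 0.5455 -0.1286  0.1038] rot [-1.5705 -0.0003 -2.5763] q6 0.6377316650256425 F [0.4119 0.3284 3.5624] T [ 0.0382 -0.0439 -0.0281] Ftool [-0.5227 -3.5625 -0.0557] op 0.039035751696311724
cap top z med/mean 0.14505720714819892 0.14506064322704573 1314
plane [0.00451958 0.01065457 0.14500187] tool z 0.10382633536693042
```

The force pattern changed: Fz is now +3.6 N and the side force has gone. The cap may be free, so I'll nudge it up.

```bash
python3 -m pendant '[[[0,-0.03,0,0,0,0,2.5],[0,-0.06,0,0,0,0,2.5]]]'; python3 st.py; python3 -m pendant '[[[0,-0.03,0,0,0,0,2.5],[0,-0.05,0,0,0,0,2.5]]]' ;python3 st.py; python3 capz.py .145
```

```text
time: 22.65
tool_pos: [0.5455, -0.1285, 0.1041]
tool_rot: [-1.571, -0.0, -2.58]
contact_force: [0.2, -0.7, 3.6]
opening: 0.0389
t 22.65 pos [ 0.5455 -0.1285  0.1041] rot [-1.5707 -0.0003 -2.5801] q6 0.6415523230168183 F [ 0.172  -0.6667  3.6062] T [-0.0444  0.0563 -0.0359] Ftool [ 0.2105 -3.6061  0.6564] op 0.03888061395595582
time: 22.85
tool_pos: [0.5455, -0.1285, 0.1045]
tool_rot: [-1.571, -0.0, -2.578]
contact_force: [-0.2, -0.3, 3.6]
opening: 0.039
t 22.85 pos [ 0.5455 -0.1285  0.1045] rot [-1.5708 -0.0003 -2.5781] q6 0.6394098935843096 F [-0.2169 -0.2703  3.5512] T [-0.0636  0.1217 -0.0402] Ftool [ 0.3287 -3.5511  0.1126] op 0.03897323017308543
cap top z med/mean 0.14567291701302426 0.14568985562852196 1307
plane [0.00238918 0.01214275 0.14563757] tool z 0.10444849242868842
```

```bash
python3 -m pendant '[[[0,-0.04,0,0,-0.09,0,2.5],[0,-0.08,0,0,-0.18,0,2.5],[0,-0.12,0,0,-0.27,0,2.5]]]'; python3 -m pendant '[[[0,-0.04,0,0,-0.09,0,2.5],[0,-0.08,0,0,-0.18,0,2.5],[0,-0.12,0,0,-0.27,0,2.5]]]';python3 st.py; python3 capz.py .147
```

```text
time: 23.2
tool_pos: [0.5457, -0.1284, 0.1056]
tool_rot: [-1.571, 0.0, -2.304]
contact_force: [-0.4, -0.0, 3.1]
opening: 0.039
time: 23.5
tool_pos: [0.5458, -0.1284, 0.1068]
tool_rot: [-1.571, 0.0, -2.034]
contact_force: [-0.3, -0.0, 3.4]
opening: 0.0392
t 23.5 pos [ 0.5458 -0.1284  0.1068] rot [-1.5707  0.0001 -2.0337] q6 0.0951253826788609 F [-0.2976 -0.0359  3.3605] T [ 0.019  -0.0838  0.009 ] Ftool [ 0.1647 -3.3605 -0.2499] op 0.03922782916095678
cap top z med/mean 0.14801274391565164 0.148053674199997 1310
plane [0.00488085 0.00658551 0.14800128] tool z 0.10684524368840159
```

The cap rose 3 mm in 0.54 rad at a steady, falling load, so it is free. I'll lift it.

```bash
python3 -m pendant '[[[0,-0.1,0,0,0,0,2.5],[0,-0.25,0,0,0,0,2.5],[0,-0.45,0,0,0,0,2.5],[0,-0.65,0,0,0,0,2.5],[0,-0.9,0,0,0,0,2.5],[0,-1.2,0,0,0,0,2.5],[0,-1.6,0,0,0,0,2.5],[0,-2.2,0,0,0,0,2.5],[0,-3,0,0,0,0,2.5],[0,-4,0,0,0,0,2.5],[0,-5,0,0,0,0,2.5],[0,-6,0,0,0,0,2.5],[0,-6.8,0,0,0,0,2.5],[0,-7,0,0,0,0,2.5],[0,-7,0,0,0,0,2.5],[0,-7,0,0,0,0,2.5]]]'
python3 st.py "[.575,.179,.177]"
python3 capz.py .218
python3 - <<'E'
from h import *
from cell import viewer
d=viewer.read_camera("top");np.savez("top2.npz",**d)
P=cloud(d);v,u=np.mgrid[:420,:560]
k=(P[...,2]>.014)&(P[...,2]<.024)&(P[...,0]>.45)&(P[...,0]<.74)&(P[...,1]>.05)&(P[...,1]<.30)
n,l,s,c=cv2.connectedComponentsWithStats(k.astype(np.uint8),connectivity=8);print(s[1:,4])
i=1+np.argmax(s[1:,4]);print(cv2.minAreaRect(P[l==i][:,:2].astype(np.float32)))
a=cv2.resize(d["image"][105:205,130:300],None,fx=4,fy=4,interpolation=2)
cv2.imwrite("pics/t2.png",a[:,:,::-1])
E
```

```text
time: 25.15
tool_pos: [0.5454, -0.1283, 0.1764]
tool_rot: [-1.572, -0.0, -2.037]
contact_force: [-0.2, -0.8, -1.9]
opening: 0.039
t 25.15 pos [ 0.5454 -0.1283  0.1764] rot [-1.5715 -0.0001 -2.0368] q6 0.09817662337264012 F [-0.1672 -0.8248 -1.9363] T [-0.0066 -0.0242 -0.0078] Ftool [0.8117 1.9362 0.2226] op 0.03900537632160135
shift cm tool [-28.786   -0.0535 -11.1682]
cap top z med/mean 0.21762422080385235 0.2176339324305787 1330
plane [0.00038565 0.00982622 0.21757808] tool z 0.1762915599663743
[10  7  8  6  1  5  3  1 18  3  5  1  4  1  6 22 22 30 11 27 63  3  5 36
 34  8 33  3 13  1 14  1  3  4  7  5  9]
((0.6525654196739197, 0.1366959810256958), (0.01769562065601349, 0.0592072457075119), 8.603622436523438)
```

View pics/t2.png

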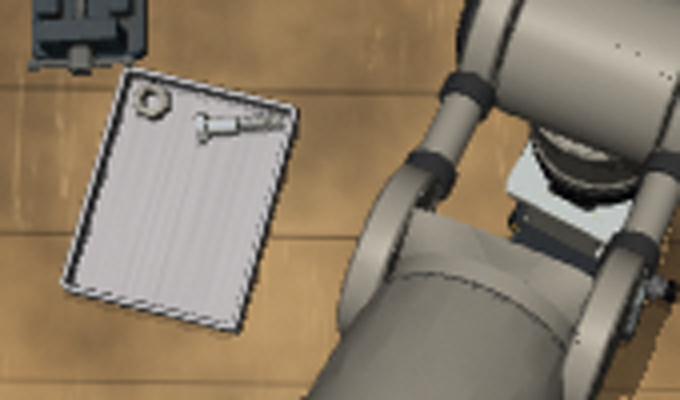

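The cap is held (about −1.9 N). The tray is at crop corners (126,68), (298,105), (238,333) and (65,287), with the nut and bolt at its far end. I'll place the cap at world (0.570, 0.180).

```bash
python3 -m pendant '[[[-0.6,0,-0.24,0,0,0,2.5],[-1.8,0,-0.73,0,0,0,2.5],[-3.6,0,-1.47,0,0,0,2.5],[-5.6,0,-2.28,0,0,0,2.5],[-7.6,0,-3.1,0,0,0,2.5],[-9.6,0,-3.91,0,0,0,2.5],[-11.6,0,-4.72,0,0,0,2.5],[-13.6,0,-5.54,0,0,0,2.5],[-15.6,0,-6.35,0,0,0,2.5],[-17.6,0,-7.17,0,0,0,2.5],[-19.6,0,-7.98,0,0,0,2.5],[-21.6,0,-8.8,0,0,0,2.5],[-23.6,0,-9.61,0,0,0,2.5],[-25.4,0,-10.35,0,0,0,2.5],[-27,0,-11,0,0,0,2.5],[-28,0,-11.4,0,0,0,2.5],[-28.5,0,-11.6,0,0,0,2.5],[-28.7,0,-11.7,0,0,0,2.5],[-28.7,0,-11.7,0,0,0,2.5],[-28.7,0,-11.7,0,0,0,2.5]]]'
python3 -m pendant '[[[0,1,0,0,0,0,2.5],[0,3,0,0,0,0,2.5],[0,5,0,0,0,0,2.5],[0,7.5,0,0,0,0,2.5],[0,10,0,0,0,0,2.5],[0,12,0,0,0,0,2.5],[0,13.5,0,0,0,0,2.5],[0,14.5,0,0,0,0,2.5],[0,15,0,0,0,0,2.5],[0,15,0,0,0,0,2.5],[0,15,0,0,0,0,2.5],[0,15,0,0,0,0,2.5]]]'
python3 st.py
python3 capz.py .067 "[.57,.18]"
```

```text
time: 27.25
tool_pos: [0.5702, 0.1798, 0.1768]
tool_rot: [-1.571, -0.0, -2.038]
contact_force: [-0.1, -0.2, -1.4]
opening: 0.0392
time: 28.45
tool_pos: [0.5707, 0.1806, 0.0277]
tool_rot: [-1.569, 0.001, -2.037]
contact_force: [0.0, -0.2, -1.3]
opening: 0.039
t 28.45 pos [0.5707 0.1806 0.0277] rot [-1.5694  0.0009 -2.0368] q6 0.6446350927122315 F [ 0.0308 -0.2155 -1.2817] T [-0.0084 -0.0679  0.0018] Ftool [0.1799 1.2817 0.1225] op 0.03896712852948024
cap top z med/mean 0.06887576221331769 0.06885889855471292 1309
plane [0.00909307 0.00194446 0.06882111] tool z 0.02761024268273493
```

```bash
python3 -m pendant '[[[0,0.3,0,0,0,0,2.5],[0,0.6,0,0,0,0,2.5],[0,0.85,0,0,0,0,2.5],[0,1.0,0,0,0,0,2.5],[0,1.1,0,0,0,0,2.5],[0,1.1,0,0,0,0,2.5],[0,1.1,0,0,0,0,2.5]]]'
python3 -m pendant '[[[0,0.05,0,0,0,0,2.5],[0,0.05,0,0,0,0,2.5]]]'
python3 -m pendant '[[[0,0.05,0,0,0,0,2.5],[0,0.05,0,0,0,0,2.5]]]'
python3 -m pendant '[[[0,0.05,0,0,0,0,2.5],[0,0.05,0,0,0,0,2.5]]]'
```

```text
time: 29.2
tool_pos: [0.5701, 0.1805, 0.0158]
tool_rot: [-1.571, -0.0, -2.037]
contact_force: [0.4, -0.2, -1.7]
opening: 0.0389
time: 29.4
tool_pos: [0.5701, 0.1805, 0.0153]
tool_rot: [-1.571, -0.0, -2.037]
contact_force: [-0.2, -0.2, -2.0]
opening: 0.039
time: 29.6
tool_pos: [0.5701, 0.1805, 0.0148]
tool_rot: [-1.571, -0.0, -2.037]
contact_force: [-0.3, -0.6, -1.2]
opening: 0.0392
time: 29.8
tool_pos: [0.5702, 0.1806, 0.0145]
tool_rot: [-1.571, 0.0, -2.037]
contact_force: [-0.1, -0.3, 0.1]
opening: 0.0392
```

Contact has begun: Fz went from −1.9 to 0.1 and the descent is slowing. I'll go a touch further, then release gently.

```bash
python3 -m pendant '[[[0,0.05,0,0,0,0,2.5],[0,0.05,0,0,0,0,2.5]]]'
python3 -m pendant '[[[0,0,0,0,0,0,4.1],[0,0,0,0,0,0,4.4],[0,0,0,0,0,0,4.8],[0,0,0,0,0,0,5.2],[0,0,0,0,0,0,5.6],[0,0,0,0,0,0,5.6],[0,-0.5,0,0,0,0,5.6],[0,-2,0,0,0,0,5.6],[0,-4,0,0,0,0,5.6],[0,-7,0,0,0,0,5.6],[0,-10,0,0,0,0,5.6],[0,-12,0,0,0,0,5.6],[0,-12,0,0,0,0,5.6],[0,-12,0,0,0,0,5.6],[0,-12,0,0,0,0,5.6]]]' 10
python3 st.py; python3 capz.py .057 "[.57,.18]"
python3 - <<'E'
from w import *
d=dict(np.load("wrist.npz"));P=wcloud(d)
m=P[(np.hypot(P[...,0]-.57,P[...,1]-.18)<.032)&(P[...,2]>.05)&(P[...,2]<.065)];print(cv2.minEnclosingCircle(m[:,:2].astype(np.float32)))
cv2.imwrite("pics/w4.png",d["image"][:,:,::-1])
E
```

```text
time: 30.0
tool_pos: [0.5702, 0.1807, 0.0144]
tool_rot: [-1.57, 0.0, -2.037]
contact_force: [-0.8, 0.7, 4.4]
opening: 0.0391
time: 31.5
tool_pos: [0.5693, 0.1804, 0.1325]
tool_rot: [-1.573, -0.001, -2.037]
contact_force: [0.6, 0.6, -0.9]
opening: 0.0559
t 31.5 pos [0.5693 0.1804 0.1325] rot [-1.5727 -0.0015 -2.0368] q6 0.644613534075374 F [ 0.5653  0.5978 -0.8881] T [-0.0364 -0.0629 -0.0169] Ftool [-0.7894  0.8865  0.2381] op 0.05592418075684627
cap top z med/mean 0.05527635901282835 0.05531227906367409 998
plane [0.00632381 0.0023619  0.0553154 ] tool z 0.13236725708867042
((0.5683680176734924, 0.17989332973957062), 0.02016494609415531)
```

View pics/w4.png

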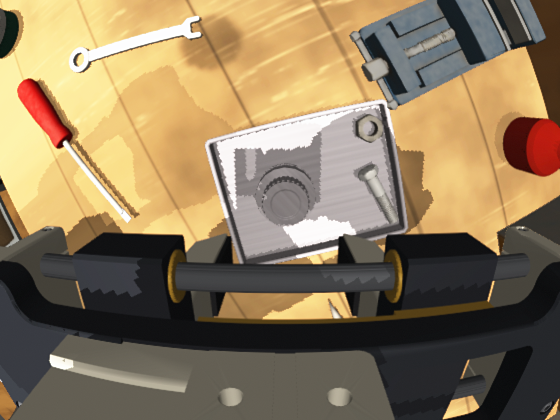

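The picture shows the cap standing upright at (285,195) in the tray's empty part, clear of the nut (370,127) and bolt (375,190). The gripper is clear of it.

```bash
python3 -m pendant '[[[0,0,0,0,0,0,5.6],[0,0,0,0,0,0,5.6],[0,0,0,0,0,0,5.6]]]'; python3 -c "
from cell import robot; print(robot.hand_in())"
```

```text
time: 31.85
tool_pos: [0.57, 0.1805, 0.1333]
tool_rot: [-1.571, -0.001, -2.037]
contact_force: [-0.4, 0.5, -0.0]
opening: 0.0558
the job is handed in; nothing more can be done
None
```

I unscrewed the grey filter's cap in two grips and set it down in the steel tray. I handed the job in at about 32 s; no verdict is reported.

- **Unscrewing:** The cap rose about 13 mm a turn and came free at about 1.25 turns. It was in the fingers at about 48 N, and I lifted it off against the spring. Wrist readings between moves stayed under about 5 N vertically while it was on the thread.
- **Last check:** The cap stands upright, with its top level to under 0.01 rad. It is released at about (0.568, 0.180), about 25 mm from the tray's centre and clear of the nut and bolt. The gripper is about 12 cm higher than where it let go, touching nothing.
- **Fingertip offset:** The fingertips are about 22 mm short of the reported TCP; two cameras agreed. My first close therefore shut on and over the cap's top, reading up to 8 N. I lifted off, corrected the height, and gripped properly.
- **Height reading:** The final cap-top reading was 55.3 mm against an expected 57 mm. I put that down to camera calibration (about 2 mm), since I felt the cap touch the floor before letting go.

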